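# Show the stylus to the inspection camera

### The job

Flip the tray's flap up until it stands open, then lift the headshell with its cartridge out of the tray and present it to the inspection camera in the air: stylus 60 mm straight out from the middle of the lens, cartridge underside square to the tilted lens, nose pointing towards the side of the stand with the clamp post. Finish while still gripping it there, still and touching nothing else; leave the flap open, do not touch the camera, and leave the other things on the plank where they lie.

Things in the scene. Friction and masses are not known exactly. Their poses are not given: they have to be found in the camera images.
- tray: Grey acrylic open tray, fixed to the plank, 120 (x) x 160 (y) x 40 mm high outside, walls and floor 5 mm thick, covered by the flap. Origin: centre of its underside; x points from the front wall to the hinge side (roughly away from the robot), z up.
- flap (a joint): Angle of the tray's flap, rad: 0 shut on the rim, grows as it swings up and away from the robot, 1.57 upright, stop at 2.2. May start ajar (up to 0.3). Grey panel 120 x 160 x 4 mm, 110 g, on a stiff hinge (about 0.14 N m): it stays at any angle where it is left.
- flap_tab (a point): Grip point on the flap's lift tab: a bar 14 mm wide (along tray y), 10 mm thick, on the flap's middle line, sticking 40 mm out in the flap's plane past its free edge. The point is mid width and thickness, 28 mm past the edge, 148 mm from the hinge axis; 44 mm above the plank when shut. Pinched by its two sides (14 mm apart), it can turn between the pads as the flap swings.
- flap_hinge (a point): Middle of the flap's hinge axis, which runs along the tray's y: at x = +60 mm, 43 mm above the tray's origin.
- headshell: Black headshell, white cartridge under it, 20-35 g, upright and loose on the tray floor, nose roughly away from the robot. Origin: middle of cartridge underside; x to the nose, z up. Cartridge 30 x 17 mm, z 0-18; black plate 52 (x -26..26) x 20 mm, z 18-24; round barrel 8 mm dia. on the rear, x -26 to -42; small finger lift juts 13 mm on the -y side at x 21-25.
- stylus (a point): Stylus tip, under the cartridge: headshell frame (10, 0, 0) mm.
- nose (a point): Middle of the nose end of the headshell's black plate: headshell frame (26, 0, 21) mm.
- camera_head: Inspection camera: aluminium barrel 38 mm dia., 75 mm long, fixed, looking up, leaning 0.35 rad towards the robot's side. Origin: middle of its lens, 95 mm above the plank. z: out of the lens along the optical axis; x: towards the clamp post (away from the robot, 0.35 rad upward); y level. Properly presented, the headshell's x, y, z lie along this x, y, z.
- focus (a point): Where the stylus is to be: on the camera's optical axis, 60 mm out from the lens (an empty point in the air, about 151 mm above the plank).
- loupe: Bystander: glass stylus loupe with black rims, 36 mm dia., 36 mm high, standing loose. Origin: centre of its underside.
- hex_key: Bystander: L-shaped steel hex key, 70 x 24 mm, 5 mm thick, lying loose. Origin: middle of its long arm, at plank height.
- counterweight: Bystander: steel tonearm counterweight, 30 mm dia., 28 mm high, standing loose. Origin: centre of its underside.
- camera: The camera's stand, carrying the barrel: steel foot 130 x 80 x 8 mm, clamp post with round knob 77 mm high at its x end, fixed to the plank. Origin: on the plank, 80 mm (along -x) from below the lens's middle; x towards the clamp post, z up.
Mind the look-alikes: they are no part of the job. What is shaped like the camera but yellow is not meant.

How it is judged (in metres and radians):
On the way, in this order (a step that is already met when the one before it is completed fails the run):
1. the flap stands open (past 1.2 rad) (value of joint flap above 1.2 rad), for 0.2 s.
2. the headshell is gripped and lifted clear of the tray (height (world z) of headshell above 0.07 m and contact force between the fingers and headshell above 0.5 N), for 0.2 s.
At the end, for the whole second after the job is handed in: Headshell held still in the fingers, clear of tray and camera: stylus within 10 mm of the focus, z within 0.15 rad of the lens axis, x within 0.20 rad of the camera's x, nose to the clamp post, top up; flap open past 1.2 rad; bystanders moved under 30 mm (distance between stylus and focus below 0.01 m and angle between the z axis of headshell and the z axis of camera_head, either way round below 0.15 rad and angle between the x axis of headshell and the x axis of camera_head, either way round below 0.2 rad and angle between headshell's own z axis and vertical below 0.8 rad and x of nose in the frame of camera_head above 0 m and height (world z) of headshell above 0.1 m and contact force between the fingers and headshell above 0.5 N and linear speed of headshell below 0.02 m/s and angular speed of headshell below 0.2 rad/s and contact force between headshell and camera below 0.1 N and contact force between headshell and tray below 0.1 N and value of joint flap above 1.2 rad and distance of each of loupe, hex_key, counterweight from where it was at the start of the episode below 0.03 m); the arm keeps its last pose, push and grip.
It fails at once if the camera or its stand is touched (over 1 N) (contact force between camera and the arm above 1 N or contact force between camera and the fingers above 1 N or contact force between camera and headshell above 1 N).
It fails at once if a bystander is moved over 30 mm (distance of any of loupe, hex_key, counterweight from where it was at the start of the episode above 0.03 m).
It also fails if it takes over 51 s, if anything falls off the work surface, if the arm or the gripper's body presses on something with over 40 N, if the wrist force passes 120 N, or if a joint passes its speed limit or range.

### The arm

A 6-joint arm with a two-finger parallel gripper is mounted at the origin on the work surface. World frame = base frame: x ahead of the robot, y to its left, z up, the work surface at z = 0. Lengths are in m, angles in degrees, forces in N, time in s.
With the tool pointing down it reaches from about 0.4 to 0.825 m from the base axis. Payload 7 kg.
Tool frame: the origin (TCP) lies midway between the tips of the shut fingers; the grasp point (between the pads) lies 19 mm behind it; z points along the fingers, y is the line along which they close (so a half turn about z gives the same grasp; the last joint's range is limited). The gripper opens to 88 mm and grips with 3 to 60 N. Pads are 19 mm wide; open, the fingers measure 130 mm over their backs; the gripper's body (78 mm by 193 mm) begins 47 mm behind the grasp point.
Start: joints at [89.273, 20.546, 0.682, 0, -70.136, -16.507], TCP at [0.2, 0.645, 0.227] pointing down, gripper open.
Joint ranges: [-176.03, 176.03], [-82.01, 121.73], [-58.28, 71.71], [-173.87, 95.51], [-174.79, -0.11], [-173.66, 173.66]. Speed limits (degrees/s): [136.94, 136.94, 172.46, 180, 180, 180].

### API

Orientations are given as [roll, pitch, yaw] about the fixed x, y, z axes, in that order (R = Rz(yaw) Ry(pitch) Rx(roll)).
In Python, from plant import ctrl, viewer, close_job gives the robot as it stands. The module is installed in compiled form; this text tells all that it offers.
- The arm moves only by the tool step_arm, never from a script. Its argument "moves" is a list that holds one entry, the list of rows, each a list of 5 numbers: the shift along the world's x, y, z in cm, then the turn about the world's z in rad, then the finger opening in cm, from 0 to 8.76. In form: [[[tx, ty, tz, twist, grip], ...]]. A call has 1 to 10 rows; each row shifts and turns the commanded pose from where the row before left it; what a row does not reach is not made up. A row lasts 1/10 s, in which the tool goes at most 50 mm and 8.59 degrees, less where a joint would pass 70% of its speed; a pose out of reach is approached as far as the arm can. A call with a gripper value outside its range is refused whole. The fingers move at their own pace and stop on an object; the grip force is fixed at half the most. Time passes only in rows, so rows that do not move let the fingers close. It gives the time, the measured TCP pose, the force, the opening and the grip force at its end, in the units of the state.
- ctrl.get_obs(): the state, without advancing time (a new reading comes with each control period).
- viewer.snapshot(name): name is "scene" or "top" or "wrist"; returns (picture, depth): 400x640x3 uint8, blue, green, red; 400x640 float32, m along the optical axis (not along the pixel's ray), 0 where there is no reading.
- viewer.camera_info(name): a dict with "camera_matrix" (3x3 intrinsics, pixels), "k1" (the pictures are not rectified: a ray, as slopes to the right and down, at radius r is drawn at 1 + k1 r^2 times it, then the intrinsics apply), "eye" and "orientation" of the camera in the world. Camera axes: x right, y down, z forward; pixel columns grow to the right and rows downward; lengths in m; the calibration is good to about 2 mm. A picture is of the moment at which its call begins: read the wrist's pose just before it. camera_info takes no time and is no camera call; for the wrist camera it gives the pose at the moment of the call.
- close_job(): hands the job in; it is judged then, once.
The state is a dict: "clock": time; "joint_pos": joint angles; "qvel": joint speeds; "tau": joint torques, N m; "tool_pos": TCP position; "orientation": TCP orientation; "force": force on the tool from outside, world axes, zero at the start; "moment": the same for the moment, N m; "opening": finger opening in m; "gripper_force": force on a finger pad.
Only numpy, scipy, OpenCV 4.12 (cv2) and the standard library are available. Lean on these libraries where they do the work, as an engineer would, in place of code of your own. Each camera call takes 0.05 s, during which the arm holds its last target. There are 200 camera calls.

## Working session

There is one attempt and no reset: what is moved stays moved. The work goes in short steps, Python scripts to look and compute and a tool call to move; the robot and the scene stay as the last step left them, time stands still between calls to the robot, and variables do not carry over. Pictures are saved under pics/ and viewed, at most 10 in all, crops included, and the job is handed in when it is done.

Besides the shell and the picture viewer there is one more tool, called after ">>>" as name(argument=value, ...), one argument or row to a line, values as JSON. step_arm: Moves the arm, as the interface text tells. Its arguments: {"type":"object","properties":{"moves":{"type":"array","items":{"type":"array","items":{"type":"array","items":{"type":"number"}}}}},"required":["moves"]}

```bash
mkdir -p pics; cat > h.py <<'E'
import numpy as np, cv2
from plant import ctrl, viewer, close_job
def snap(n):
    info=viewer.camera_info(n); im,d=viewer.snapshot(n); return im,d,info
def R_of(info):
    o=np.array(info["orientation"],float)
    if o.shape==(3,3): return o
    from scipy.spatial.transform import Rotation as Ro
    return Ro.from_euler('xyz',o,degrees=True).as_matrix()
def rays(info,uv):
    K=np.array(info["camera_matrix"],float); k1=info["k1"]
    uv=np.atleast_2d(np.array(uv,float))
    s=cv2.undistortPoints(uv[:,None],K,np.array([k1,0,0,0.]))[:,0]
    return np.c_[s,np.ones(len(s))]
def pts(info,uv,depth):
    return rays(info,uv)*np.asarray(depth).reshape(-1,1)@R_of(info).T+np.array(info["eye"])
def plane(info,uv,z):
    r=rays(info,uv)@R_of(info).T; e=np.array(info["eye"])
    return e+r*((z-e[2])/r[:,2])[:,None]
def cloud(info,d):
    h,w=d.shape; v,u=np.mgrid[:h,:w]
    return pts(info,np.c_[u.ravel(),v.ravel()],d.ravel()).reshape(h,w,3)
def at(info,d,u,v): 
    p=d[v-1:v+2,u-1:u+2]; return pts(info,[[u,v]],[np.median(p[p>0])])[0] if (p>0).any() else None
E
python3 - <<'E'
from h import *
for n in ("scene","top","wrist"):
    im,d,i=snap(n); cv2.imwrite(f"pics/{n}0.png",im); np.savez(f"{n}0.npz",im=im,d=d); 
    print(n,i)
print(ctrl.get_obs())
E
```

```text
scene {'camera_matrix': array([[393.95938655,   0.        , 321.5614121 ],
       [  0.        , 393.95938655, 201.17802682],
       [  0.        ,   0.        ,   1.        ]]), 'k1': -0.047642372058490645, 'eye': array([0.98387496, 0.06140846, 0.66051543]), 'orientation': array([-140.50241257,    0.6456066 ,  100.02062487])}
top {'camera_matrix': array([[368.3308588 ,   0.        , 319.50701754],
       [  0.        , 368.3308588 , 198.99518496],
       [  0.        ,   0.        ,   1.        ]]), 'k1': -0.06444649996512004, 'eye': array([ 0.44877652, -0.00907801,  0.78682546]), 'orientation': array([-169.45824589,   -0.27692956,  -88.88090973])}
wrist {'camera_matrix': array([[297.64026953,   0.        , 320.10814932],
       [  0.        , 297.64026953, 196.53623228],
       [  0.        ,   0.        ,   1.        ]]), 'k1': -0.04250142898591336, 'eye': array([0.27008257, 0.62430451, 0.38279354]), 'orientation': array([ 1.64025001e+02, -7.74911988e-02, -1.07243142e+02])}
{'clock': 0.15, 'joint_pos': array([ 8.92708597e+01,  2.05808660e+01,  6.47861153e-01, -1.40750995e-02,
       -7.01355330e+01, -1.65068888e+01]), 'qvel': array([ 0.06322908, -0.0625861 ,  0.19080741,  0.03099279, -0.04919911,
       -0.00448449]), 'tau': array([-2.27739583e-03, -5.83274639e+01,  2.93291456e+01,  7.00130492e+00,
        8.73064972e-03, -1.11485888e-04]), 'tool_pos': array([0.1999285 , 0.64434617, 0.22586802]), 'orientation': array([ 1.79930527e+02, -6.78729941e-03, -1.72408156e+01]), 'force': array([ 0.48651943, -0.20519521, -0.24353934]), 'moment': array([-0.02716387,  0.02420466,  0.00281335]), 'gripper_force': 0.0, 'opening': 0.08764053204757223}
```

View pics/scene0.png

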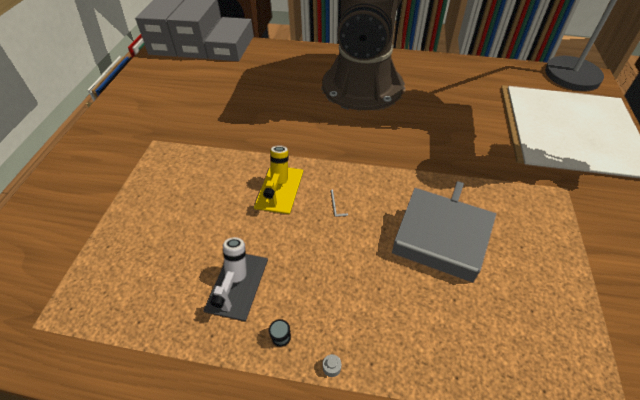

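View pics/top0.png

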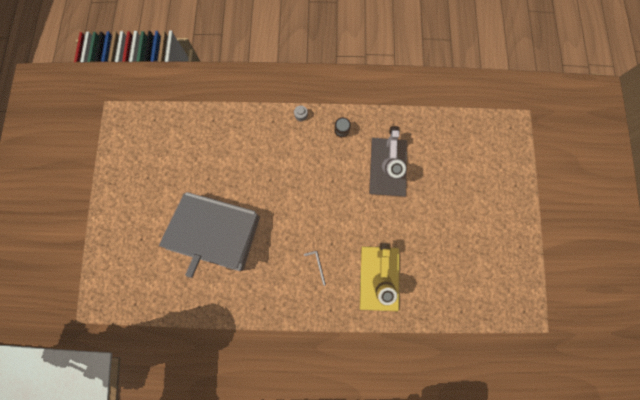

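Scene: grey tray (445,230), its tab (457,192), real camera lens (235,243), yellow decoy (280,150). Top: tray (210,232), tab (193,266), real camera (396,168) on its dark foot, yellow decoy (387,295), loupe (342,127), counterweight (301,113), hex key (320,267). The lens and tab candidates are thus separated by colour; now measure.

```bash
cat > m.py <<'E'
from h import *
def load(n):
    z=np.load(n+"0.npz"); return z["im"],z["d"],viewer.camera_info(n)
it,dt,ct=load("top"); isc,ds,cs=load("scene")
C=cloud(ct,dt); S=cloud(cs,ds)
print("plank z", np.median(C[180:230,440:500,2]), np.median(S[240:300,120:180,2]), "valid",(dt>0).mean())
# tray+tab: points higher than plank in top view
z0=np.median(C[180:230,440:500,2])
def rect(P,m,lo,hi,name):
    mm=m&(P[...,2]>lo)&(P[...,2]<hi); q=P[mm]; 
    print(name,len(q),"mean",q.mean(0).round(4),"zmax",q[:,2].max().round(4)); return mm,q
m=np.zeros(dt.shape,bool); m[185:285,150:265]=1
mm,q=rect(C,m,z0+.02,z0+.3,"flaptop")
# plane fit
c=np.median(q,0); A=np.c_[q[:,:2],np.ones(len(q))]; k=np.ones(len(q),bool)
for _ in range(5):
    co=np.linalg.lstsq(A[k],q[k,2],rcond=None)[0]; r=q[:,2]-A@co; k=abs(r)<.004
print("plane",co,"slope",np.hypot(*co[:2]),k.sum())
print("minarea",cv2.minAreaRect(q[:,:2].astype(np.float32)))
m8=cv2.morphologyEx(mm.astype(np.uint8),cv2.MORPH_OPEN,np.ones((15,15)))
cn=max(cv2.findContours(m8,0,2)[0],key=cv2.contourArea)
box=cv2.boxPoints(cv2.minAreaRect(cn)); ap=cv2.approxPolyDP(cn,6,True)[:,0]
for p in ap: print("corner",p,at(ct,dt,int(p[0]),int(p[1])))
tab=mm&~cv2.dilate(m8,np.ones((3,3))).astype(bool); n,l,st,ce=cv2.connectedComponentsWithStats(tab.astype(np.uint8))
for j in range(1,n):
    if st[j,4]>25: print("tab",ce[j],st[j,4],C[l==j].mean(0), C[l==j].min(0),C[l==j].max(0))
# camera
m=np.zeros(dt.shape,bool); m[120:205,365:425]=1
mm,q=rect(C,m,z0+.003,z0+.02,"foot"); print(cv2.minAreaRect(q[:,:2].astype(np.float32)))
mm,q=rect(C,m,z0+.075,z0+.13,"lens");print(q.min(0),q.max(0))
m=np.zeros(ds.shape,bool); m[230:325,200:275]=1
mm,q=rect(S,m,z0+.003,z0+.02,"footS"); print(cv2.minAreaRect(q[:,:2].astype(np.float32)))
mm,q=rect(S,m,z0+.08,z0+.13,"lensS");print(q.min(0),q.max(0))
a=cv2.resize(it[110:215,360:430],None,fx=5,fy=5,interpolation=2); b=cv2.resize(isc[225:325,195:280],None,fx=5,fy=5,interpolation=2)
h=max(a.shape[0],b.shape[0]); f=lambda x:cv2.copyMakeBorder(x,0,h-x.shape[0],0,0,0)
cv2.imwrite("pics/crop1.png",np.hstack([f(a),f(b)]))
E
python3 m.py
```

```text
plank z -0.0008580571247697177 -0.00042086155925230573 valid 0.99620703125
flaptop 5194 mean [0.514  0.2066 0.0603] zmax 0.092
plane [-0.26616177  0.06936507  0.18448869] slope 0.2750519934938656 4837
minarea ((0.502328097820282, 0.21446281671524048), (0.16055384278297424, 0.1602257341146469), 75.18864440917969)
corner [186 196] [0.58741112 0.26567824 0.04562599]
corner [188 211] [0.55501801 0.255774   0.05409733]
corner [174 213] [0.55010953 0.28371714 0.05543467]
corner [166 243] [0.48826006 0.28659171 0.07486298]
corner [179 243] [0.48912163 0.26213534 0.07153559]
corner [192 259] [0.45884054 0.23034489 0.08247889]
corner [237 264] [0.45174135 0.14584472 0.07222715]
corner [248 247] [0.48733003 0.13631142 0.01949004]
corner [248 231] [0.51716069 0.13108499 0.05582965]
corner [239 230] [0.51861721 0.14888726 0.05724723]
corner [254 228] [0.52695542 0.12550868 0.0211041 ]
corner [254 214] [0.5529888  0.12264302 0.04565272]
tab [181.8559322  202.70338983] 118 [0.57241237 0.27112204 0.05083668] [0.55622368 0.2525681  0.04222116] [0.59644482 0.28217277 0.05725816]
tab [245.78125 210.18
[... 410 characters left out ...]
7 268.65034965] 143 [0.44080368 0.22865997 0.08580477] [0.42334341 0.21874851 0.07573626] [0.45550805 0.23772996 0.09195767]
foot 1602 mean [ 0.665  -0.1564  0.0066] zmax 0.0174
((0.6828522682189941, -0.1761952042579651), (0.1294991374015808, 0.1984395831823349), 88.04385375976562)
lens 369 mean [ 0.6497 -0.1576  0.0914] zmax 0.1011
[ 0.62408035 -0.17661008  0.07415632] [ 0.72594137 -0.13992291  0.10113951]
footS 1832 mean [ 0.6838 -0.1512  0.0072] zmax 0.019
((0.6503797173500061, -0.17026545107364655), (0.21268483996391296, 0.1344851404428482), 20.937559127807617)
lensS 435 mean [ 0.6526 -0.1575  0.0919] zmax 0.1018
[ 0.6279681  -0.17866741  0.07928205] [ 0.66958415 -0.14048612  0.1018243 ]
```

View pics/crop1.png

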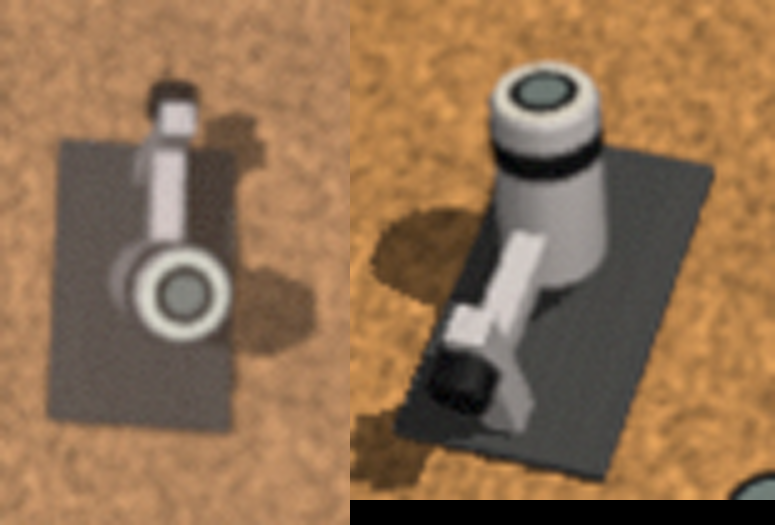

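The crop shows the aluminium camera: lens centre at top (396.8,169), scene (233.6,243), post/knob at top (395,129), foot corners visible. It is the grey one, not the yellow.

```bash
cat > m2.py <<'E'
from h import *
def load(n):
    z=np.load(n+"0.npz"); return z["im"],z["d"],viewer.camera_info(n)
it,dt,ct=load("top"); isc,ds,cs=load("scene")
print("lens top",plane(ct,[[396.8,169]],.095),"scene",plane(cs,[[233.6,243]],.095))
F=plane(ct,np.array([[62,140],[235,152],[232,432],[50,418]])/5+[360,110],.008); print("foot",F.round(4),np.linalg.norm(np.diff(F,axis=0),axis=1))
F2=plane(cs,np.array([[713-350,168],[605-350,480],[400-350,430]])/5+[195,225],.008); print("footS",F2.round(4))
for f,nm in((F[0]-F[3],"L"),(F[1]-F[2],"R"),(F2[1]-F2[0],"S")): print(nm,np.degrees(np.arctan2(f[1],f[0])))
S=cloud(cs,ds);C=cloud(ct,dt)
for P,(a,b,c,d) in((C,(185,285,150,265)),(S,(175,285,390,500))):
    q=P[a:b,c:d].reshape(-1,3); q=q[(q[:,2]>.035)&(q[:,2]<.12)]
    k=np.ones(len(q),bool);A=np.c_[q[:,:2],np.ones(len(q))]
    for t in(.02,.01,.005,.003,.003):
        co=np.linalg.lstsq(A[k],q[k,2],rcond=None)[0]; k=abs(q[:,2]-A@co)<t
    g=-co[:2]/np.hypot(*co[:2]); 
    X=q[k,:2]@g; Y=q[k,:2]@np.array([-g[1],g[0]])
    print("plane",co,"ang",np.arctan(np.hypot(*co[:2])),"yaw",np.degrees(np.arctan2(g[1],g[0])))
    # fixed frame yaw from minAreaRect of main panel (excl. tab)
    r=cv2.minAreaRect(q[k].astype(np.float32)[:,:2]); print(r)
    for lo in np.arange(X.min(),X.max(),.01):
        s=(X>=lo)&(X<lo+.01)
        if s.sum()>8: print("%.3f n%d y %.4f..%.4f mid %.4f z %.4f"%(lo,s.sum(),*np.percentile(Y[s],[1,99]),np.percentile(Y[s],[1,99]).mean(),q[k,2][s].mean()))
    print("Xrange",X.min(),X.max())
E
python3 m2.py
```

```text
lens top [[ 0.64007661 -0.15932015  0.095     ]] scene [[ 0.64270454 -0.15903635  0.095     ]]
foot [[ 0.7344 -0.1251  0.008 ]
 [ 0.7307 -0.2026  0.008 ]
 [ 0.6033 -0.1979  0.008 ]
 [ 0.6078 -0.1189  0.008 ]] [0.07755591 0.1274877  0.07916306]
footS [[ 0.6135 -0.1169  0.008 ]
 [ 0.7414 -0.1216  0.008 ]
 [ 0.7365 -0.1985  0.008 ]]
L -2.836605943693987
R -2.115273751709562
S -2.0981459119438215
plane [-0.26563574  0.06941125  0.18418239] ang 0.2679521441635295 yaw -14.64408929657461Traceback (most recent call last):
  File "m2.py", line 19, in <module>
    r=cv2.minAreaRect(q[k].astype(np.float32)[:,:2]); print(r)
cv2.error: OpenCV(4.12.0) /io/opencv/modules/imgproc/src/convhull.cpp:143: error: (-215:Assertion failed) total >= 0 && (depth == CV_32F || depth == CV_32S) in function 'convexHull'
```

```bash
sed -i 's/q\[k\].astype(np.float32)\[:,:2\]/np.ascontiguousarray(q[k][:,:2],dtype=np.float32)/' m2.py; python3 m2.py | tail -n +15
```

```text
0.363 n19 y 0.3272..0.3415 mid 0.3343 z 0.0850
0.373 n17 y 0.3268..0.3408 mid 0.3338 z 0.0817
0.383 n86 y 0.2579..0.4121 mid 0.3350 z 0.0764
0.393 n414 y 0.2562..0.4132 mid 0.3347 z 0.0749
0.403 n424 y 0.2560..0.4120 mid 0.3340 z 0.0721
0.413 n410 y 0.2562..0.4114 mid 0.3338 z 0.0694
0.423 n403 y 0.2567..0.4113 mid 0.3340 z 0.0666
0.433 n401 y 0.2556..0.4119 mid 0.3338 z 0.0639
0.443 n389 y 0.2561..0.4111 mid 0.3336 z 0.0612
0.453 n380 y 0.2565..0.4103 mid 0.3334 z 0.0585
0.463 n379 y 0.2557..0.4124 mid 0.3340 z 0.0557
0.473 n371 y 0.2559..0.4134 mid 0.3346 z 0.0529
0.483 n369 y 0.2564..0.4124 mid 0.3344 z 0.0502
0.493 n355 y 0.2555..0.4121 mid 0.3338 z 0.0473
0.503 n252 y 0.2568..0.4089 mid 0.3329 z 0.0455
Xrange 0.35291105482236074 0.5119379159665874
plane [-0.26216624  0.07297568  0.18178218] ang 0.2656992102580753 yaw -15.554889572109069
((0.5047615170478821, 0.21258215606212616), (0.1600397527217865, 0.15687741339206696), 75.93101501464844)
0.381 n91 y 0.2632..0.4162 mid 0.3397 z 0.0755
0.391 n406 y 0.2619..0.4176 mid 0.3397 z 0.0741
0.401 n410 y 0.2622..0.4171 mid 0.3396 z 0.0714
0.411 n405 y 0.2629..0.4171 mid 0.3400 z 0.0686
0.421 n419 y 0.2619..0.4172 mid 0.3396 z 0.0659
0.431 n435 y 0.2627..0.4180 mid 0.3404 z 0.0632
0.441 n435 y 0.2629..0.4193 mid 0.3411 z 0.0605
0.451 n457 y 0.2625..0.4194 mid 0.3410 z 0.0577
0.461 n448 y 0.2631..0.4195 mid 0.3413 z 0.0550
0.471 n459 y 0.2635..0.4197 mid 0.3416 z 0.0523
0.481 n467 y 0.2634..0.4197 mid 0.3415 z 0.0496
0.491 n457 y 0.2634..0.4199 mid 0.3416 z 0.0468
0.501 n309 y 0.2654..0.4159 mid 0.3406 z 0.0452
Xrange 0.35068598546426033 0.5088910500366366
```

>>> step_arm(
  moves=[
    [[2.0,-3.4,-0.6,0.004,6],[2.0,-3.4,-0.6,0.004,6],[2.0,-3.4,-0.6,0.004,6],[2.0,-3.4,-0.6,0.004,6],[2.0,-3.4,-0.6,0.004,6],[2.0,-3.4,-0.6,0.004,6],[2.0,-3.4,-0.6,0.004,6],[2.0,-3.4,-0.6,0.004,6],[2.0,-3.4,-0.6,0.004,6],[2.0,-3.4,-0.6,0.003,6]],
  ],
)

```text
clock: 1.15
tool_pos: [0.4004, 0.3031, 0.1664]
orientation: [-180.0, 0.0, -15.0]
force: [0.1, 0.4, -0.5]
opening: 0.0598
gripper_force: 0.0
```

>>> step_arm(
  moves=[
    [[2.0,-3.4,0,0,6],[2.0,-3.4,0,0,6],[0,0,0,0,6],[0,0,0,0,6]],
  ],
)

```text
clock: 1.55
tool_pos: [0.4403, 0.2358, 0.1665]
orientation: [180.0, 0.0, -15.1]
force: [-0.3, 0.1, 1.0]
opening: 0.0601
gripper_force: 0.0
```

```bash
python3 - <<'E'
from h import *
im,d,i=snap("wrist"); cv2.imwrite("pics/w1.png",im)
o=ctrl.get_obs(); print(o["tool_pos"],i["eye"])
C=cloud(i,d)
P=C[(C[...,2]>.06)&(C[...,2]<.10)&(C[...,0]<.5)]
g=np.array([.966,-.259]);n=np.array([.259,.966]);X=P[:,:2]@g;Y=P[:,:2]@n
for lo in np.arange(.33,.42,.01):
    s=(X>lo)&(X<lo+.01)
    if s.sum()>5: print("%.2f"%lo,s.sum(),np.percentile(Y[s],[2,98]).round(4),np.median(P[s,2]).round(4))
print("tcp",o["tool_pos"][:2]@g,o["tool_pos"][:2]@n, "tipX",np.percentile(X,0.3))
E
```

```text
[0.44005205 0.23659251 0.1665277 ] [0.51123241 0.21826234 0.32353458]
0.35 177 [0.3301 0.3435] 0.0888
0.36 211 [0.3301 0.3435] 0.0866
0.37 213 [0.3301 0.3435] 0.0837
0.38 434 [0.2748 0.4125] 0.0762
0.39 2263 [0.2614 0.4137] 0.0742
0.40 2267 [0.2613 0.4121] 0.0714
0.41 1833 [0.2605 0.3886] 0.0688
tcp 0.3638128244650871 0.34252184840744365 tipX 0.3529788097716878
```

View pics/w1.png

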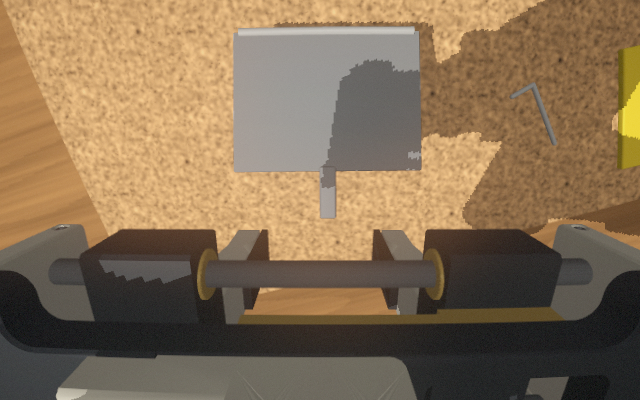

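The wrist view shows the flap (327,100), tab (328,190), hex key (540,110) well aside; the tab lies 5.7 mm to one side of the tool axis. Descend and pinch.

>>> step_arm(
  moves=[
    [[-0.1,-0.55,-1.3,0,5],[0,0,-3,0,5],[0,0,-3,0,5],[0,0,-2,0,5],[0,0,-1,0,5],[0,0,0,0,0.8],[0,0,0,0,0.8],[0,0,0,0,0.8],[0,0,0,0,0.8],[0,0,0,0,0.8]],
  ],
)

```text
clock: 2.6
tool_pos: [0.439, 0.2309, 0.0642]
orientation: [-180.0, -0.0, -15.0]
force: [1.1, -11.5, -0.0]
opening: 0.0154
gripper_force: 5.6
```

>>> step_arm(
  moves=[
    [[0,0,0,0,0.8],[0,0,0,0,0.8],[0.3,-0.08,0.9,0,0.8],[0.3,-0.08,0.9,0,0.8],[0.42,-0.11,0.86,0,0.8],[0.42,-0.11,0.86,0,0.8],[0.52,-0.14,0.8,0,0.8],[0.52,-0.14,0.8,0,0.8]],
  ],
)

```text
clock: 3.4
tool_pos: [0.4635, 0.2235, 0.1151]
orientation: [179.9, 0.1, -15.0]
force: [2.8, -5.8, -7.9]
opening: 0.0138
gripper_force: 30.0
```

>>> step_arm(
  moves=[
    [[0.61,-0.16,0.72,0,0.8],[0.61,-0.16,0.72,0,0.8],[0.7,-0.19,0.63,0,0.8],[0.7,-0.19,0.63,0,0.8],[0.78,-0.21,0.54,0,0.8],[0.78,-0.21,0.54,0,0.8]],
  ],
)

```text
clock: 4.0
tool_pos: [0.5053, 0.2126, 0.1527]
orientation: [179.9, 0.1, -15.0]
force: [-0.4, -5.4, -8.2]
opening: 0.0139
gripper_force: 30.0
```

Good, the flap follows.

>>> step_arm(
  moves=[
    [[0.84,-0.22,0.43,0,0.8],[0.84,-0.22,0.43,0,0.8],[0.88,-0.24,0.3,0,0.8],[0.88,-0.24,0.3,0,0.8],[0.91,-0.24,0.19,0,0.8],[0.91,-0.24,0.19,0,0.8],[0.93,-0.25,0.06,0,0.8],[0.93,-0.25,0.06,0,0.8],[0.93,-0.25,-0.06,0,0.8],[0.93,-0.25,-0.06,0,0.8]],
  ],
)

```text
clock: 5.0
tool_pos: [0.5956, 0.189, 0.1715]
orientation: [180.0, 0.0, -15.0]
force: [-4.1, -2.1, -2.2]
opening: 0.0139
gripper_force: 30.0
```

>>> step_arm(
  moves=[
    [[0,0,0,0,0.8],[0,0,0,0,4],[0,0,0,0,4],[0,0,0,0,5],[0,0,2,0,5],[0,0,3,0,5],[0,0,3,0,5]],
  ],
)

```text
clock: 5.7
tool_pos: [0.5954, 0.1898, 0.2522]
orientation: [-180.0, -0.0, -15.0]
force: [0.4, -0.2, 0.6]
opening: 0.0489
gripper_force: 0.0
```

>>> step_arm(
  moves=[
    [[-4,1,0,0,5],[-4,1,0,0,5],[-4,1,0,0,5],[-4,1,0,0,5],[-1,0.3,0,0,5],[0,0,0,0,5],[0,0,0,0,5]],
  ],
)

```text
clock: 6.4
tool_pos: [0.4259, 0.233, 0.2516]
orientation: [-179.9, -0.1, -14.9]
force: [0.3, -0.5, 0.0]
opening: 0.0499
gripper_force: 0.0
```

```bash
python3 - <<'E'
from h import *
im,d,i=snap("wrist"); cv2.imwrite("pics/w2.png",im); np.savez("w2.npz",im=im,d=d,K=i["camera_matrix"],k1=i["k1"],eye=i["eye"],ori=i["orientation"])
im,d,i=snap("top"); np.savez("t2.npz",im=im,d=d)
C=cloud(i,d)
print(ctrl.get_obs()["tool_pos"])
E
```

```text
[0.42622764 0.23251455 0.25096461]
```

View pics/w2.png

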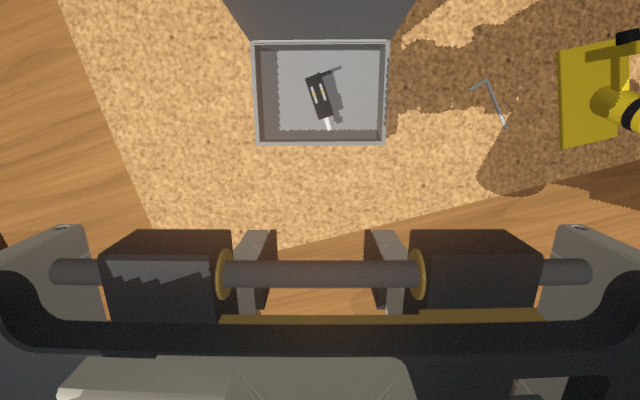

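Wrist view: flap open (top), tray (320,93), headshell plate (320,96), finger lift (333,70), barrel (328,124) pointing to the robot.

```bash
python3 - <<'E'
from h import *
z=np.load("w2.npz"); i=dict(camera_matrix=z["K"],k1=float(z["k1"]),eye=z["eye"],orientation=z["ori"])
def ana(i,im,d,box):
    a,b,c,e=box
    C=cloud(i,d); m=np.zeros(d.shape,bool); m[a:b,c:e]=1
    fl=C[m&(abs(C[...,2]-.005)<.004)]; print("floor",np.median(fl[:,2]))
    hi=m&(C[...,2]>.0225)&(C[...,2]<.036)
    n,l,st,ce=cv2.connectedComponentsWithStats(hi.astype(np.uint8))
    for j in np.argsort(-st[1:,4])[:2]+1:
        P=C[l==j]; print("comp",ce[j],st[j],np.median(P[:,2]))
    # dark plate mask
    g=im.max(2); dk=(m&(g<60)).astype(np.uint8); dk=cv2.morphologyEx(dk,cv2.MORPH_CLOSE,np.ones((7,7)))
    dk=cv2.morphologyEx(dk,cv2.MORPH_OPEN,np.ones((9,9)))
    return C,hi,dk
C,hi,dk=ana(i,z["im"],z["d"],(55,130,280,362))
for nm,mk in(("hi",hi.astype(np.uint8)),("hiopen",cv2.morphologyEx(hi.astype(np.uint8),cv2.MORPH_OPEN,np.ones((9,9))))):
    v,u=np.nonzero(mk); P=plane(i,np.c_[u,v],.029)[:,:2].astype(np.float32)
    r=cv2.minAreaRect(P); print(nm,len(P),r,P.mean(0)); print(cv2.boxPoints(r))
    # x-wise sections in frame along long axis guess -? 
im=z["im"][40:150,245:395]; cv2.imwrite("pics/c2.png",cv2.resize(im,None,fx=5,fy=5,interpolation=2))
E
```

```text
floor 0.0039045894955837546
comp [320.54340071  97.54934602] [305  70  29  60 841] 0.027879966641293163
hi 841 ((0.5072293281555176, 0.20543546974658966), (0.06720244139432907, 0.03236507624387741), 3.8359785079956055) [0.51284575 0.21122995]
[[0.4726208  0.21933383]
 [0.47478598 0.18704125]
 [0.5418379  0.19153711]
 [0.5396727  0.22382969]]
hiopen 654 ((0.5140856504440308, 0.2120809555053711), (0.052612606436014175, 0.019833724945783615), 4.581200122833252) [0.51478916 0.21207404]
[[0.4870713  0.219865  ]
 [0.48865548 0.20009464]
 [0.5411     0.20429692]
 [0.53951585 0.22406727]]
```

View pics/c2.png

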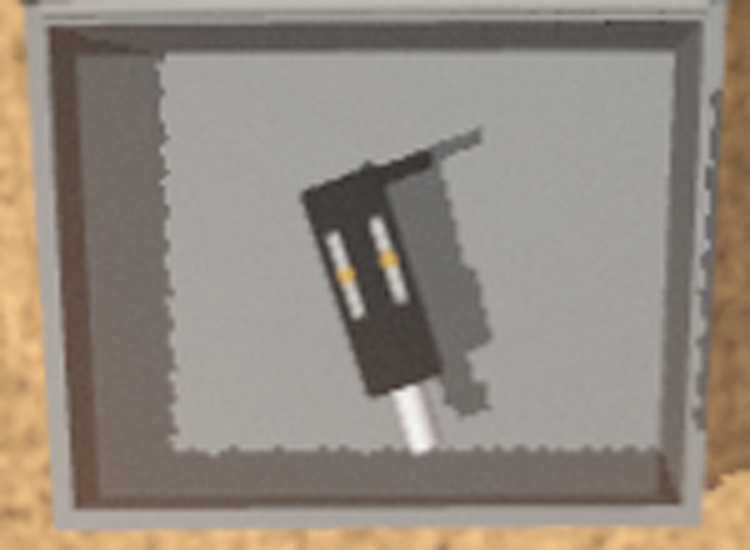

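Crop confirms the plate (rear left corner (370,395), nose (365,170)), finger lift to the right, nose away: plate 52.6 × 19.8 mm at (0.514, 0.212), yaw +4.6°. Grip it towards its rear.

>>> step_arm(
  moves=[
    [[2.3,-0.65,-2,0.114,5],[2.5,-0.75,-3,0.114,5],[2.5,-0.75,-3,0.114,5],[0,0,-3.5,0,5],[0,0,-3.5,0,5],[0,0,-3.5,0,5],[0,0,-2.5,0,5],[0,0,-1.5,0,5],[0,0,0,0,5]],
  ],
)

```text
clock: 7.4
tool_pos: [0.4978, 0.2091, 0.023]
orientation: [179.8, 0.3, 4.5]
force: [0.2, -0.2, -0.6]
opening: 0.0501
gripper_force: 0.0
```

>>> step_arm(
  moves=[
    [[0.1,0.2,-0.7,0,5],[0,0,-0.65,0,5],[0,0,0,0,5],[0,0,0,0,1.5],[0,0,0,0,1.5],[0,0,0,0,1.5],[0,0,0,0,1.5],[0,0,0,0,1.5],[0,0,0,0,1.5],[0,0,0,0,1.5]],
  ],
)

```text
clock: 8.4
tool_pos: [0.4995, 0.213, 0.0127]
orientation: [-180.0, -0.0, 4.6]
force: [-2.4, -0.2, 3.4]
opening: 0.0197
gripper_force: 29.9
```

>>> step_arm(
  moves=[
    [[0,0,1,0,1.5],[0,0,2,0,1.5],[0,0,3,0,1.5],[0,0,3,0,1.5],[0,0,2,0,1.5],[0,0,0,0,1.5],[0,0,0,0,1.5],[0,0,0,0,1.5]],
  ],
)

```text
clock: 9.2
tool_pos: [0.4989, 0.2125, 0.1219]
orientation: [180.0, 0.1, 4.6]
force: [-0.0, -0.2, -0.3]
opening: 0.0191
gripper_force: 29.9
```

```bash
python3 - <<'E'
from h import *
z=np.load("w2.npz"); i=dict(camera_matrix=z["K"],k1=float(z["k1"]),eye=z["eye"],orientation=z["ori"])
E=plane(i,np.array([[58,526],[375,524],[697,522],[75,500],[375,500],[680,498]])/5+[245,40],.04); g=np.array([.966,-.259])
print("front edge",E.round(4),E[:,:2]@g, np.degrees(np.arctan2(*(E[0]-E[2])[:2])))
im,d,i=snap("scene"); np.savez("s3.npz",im=im,d=d); C=cloud(i,d)
print(ctrl.get_obs()["tool_pos"])
u=np.array([np.cos(np.radians(4.6)),np.sin(np.radians(4.6)),0])
m=(C[...,0]>.46)&(C[...,0]<.57)&(abs(C[...,1]-.213)<.03)&(C[...,2]>.06)&(C[...,2]<.2)
v,uu=np.nonzero(m);print(uu.min(),uu.max(),v.min(),v.max())
a,b,c,e=v.min(),v.max(),uu.min(),uu.max()
cv2.imwrite("pics/s3.png",cv2.resize(im[max(a-30,0):b+30,c-30:e+40],None,fx=4,fy=4,interpolation=2)[:600,:800])
E
```

```text
front edge [[0.4788 0.3019 0.04  ]
 [0.4591 0.2263 0.04  ]
 [0.4393 0.1496 0.04  ]
 [0.4838 0.2959 0.04  ]
 [0.4647 0.2248 0.04  ]
 [0.4461 0.1524 0.04  ]] [0.3843757  0.38485736 0.38558993 0.39070706 0.3906941  0.3914106 ] 14.566869708585385
[0.49884526 0.21242717 0.12164174]
442 488 172 214
```

>>> step_arm(
  moves=[
    [[-2.2,0.65,0,-0.114,1.5],[-2.2,0.65,0,-0.114,1.5],[-2.2,0.65,0,-0.114,1.5],[0,0,-2,0,1.5],[0,0,-2,0,1.5],[0,0,-1.5,0,1.5],[0,0,-1,0,1.5],[0,0,0,0,1.5],[0,0,0,0,1.5]],
  ],
)

```text
clock: 10.15
tool_pos: [0.4335, 0.2323, 0.0574]
orientation: [180.0, 0.0, -15.0]
force: [-0.6, -0.1, 0.4]
opening: 0.0196
gripper_force: 29.9
```

```bash
python3 - <<'E'
from h import *
im,d,i=snap("scene"); np.savez("s4.npz",im=im,d=d)
print(ctrl.get_obs()["tool_pos"],ctrl.get_obs()["force"])
K=i["camera_matrix"]
p=np.linalg.solve(R_of(i),np.array([.455,.225,.06])-i["eye"]); u=int(K[0,0]*p[0]/p[2]+K[0,2]);v=int(K[1,1]*p[1]/p[2]+K[1,2])
print(u,v); a=cv2.resize(im[v-50:v+50,u-60:u+60],None,fx=5,fy=5,interpolation=2)
im,d,i=snap("wrist"); np.savez("w4.npz",im=im,d=d); 
cv2.imwrite("pics/s4.png",np.hstack([a]))
E
```

```text
[0.43373243 0.23257385 0.05781872] [0.0571746  0.45716931 0.38274693]
453 201
```

View pics/s4.png

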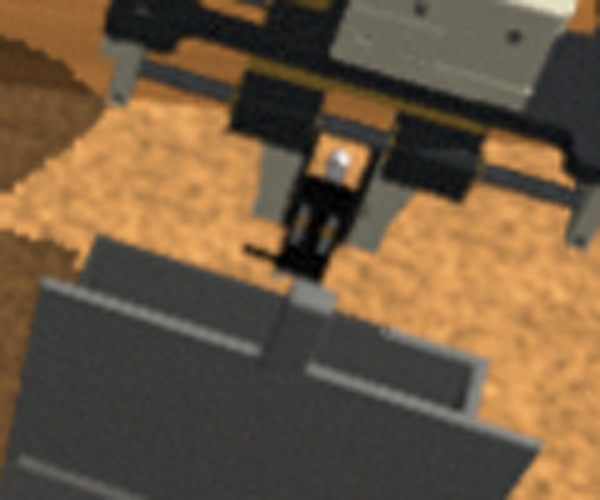

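The held headshell (320,225) is level between the fingers, nose towards the tray's front wall, barrel (340,160) behind. Lower it onto the rim.

>>> step_arm(
  moves=[
    [[0,0,-0.4,0,1.5],[0,0,-0.4,0,1.5],[0,0,-0.2,0,1.5],[0,0,-0.2,0,1.5],[0,0,0,0,1.5],[0,0,0,0,1.5]],
  ],
)

```text
clock: 10.85
tool_pos: [0.4334, 0.2324, 0.0459]
orientation: [-180.0, -0.0, -15.0]
force: [-2.4, -1.1, 6.9]
opening: 0.0196
gripper_force: 30.0
```

>>> step_arm(
  moves=[
    [[0,0,-0.2,0,1.5],[0,0,-0.2,0,1.5],[0,0,-0.2,0,1.5],[0,0,0,0,1.5],[0,0,0,0,1.5]],
  ],
)

```text
clock: 11.35
tool_pos: [0.4329, 0.2326, 0.04]
orientation: [-180.0, 0.0, -15.0]
force: [-6.9, 1.7, 10.7]
opening: 0.0196
gripper_force: 30.0
```

>>> step_arm(
  moves=[
    [[0,0,2,0,1.5],[0,0,4,0,1.5],[0,0,4,0,1.5],[0,0,4,0,1.5],[0,0,3,0,1.5],[1.4,-3,1,0,1.5],[1.4,-3,0,0.03,1.5],[1.4,-3,0,0.03,1.5],[1.4,-3,0,0.03,1.5],[1.4,-3,0,0.03,1.5]],
  ],
)

```text
clock: 12.35
tool_pos: [0.5037, 0.0811, 0.2195]
orientation: [-180.0, -0.0, -8.0]
force: [0.5, 0.6, -1.1]
opening: 0.0192
gripper_force: 30.0
```

>>> step_arm(
  moves=[
    [[1.4,-4,0,0.03,1.5],[1.4,-4,0,0.03,1.5],[1.4,-4,0,0.03,1.5],[1.4,-4,0,0.01,1.5],[1.0,-4,0,0,1.5],[0,-4,0,0,1.5],[0,0,0,0,1.5],[0,0,0,0,1.5],[0,0,0,0,1.5]],
  ],
)

```text
clock: 13.25
tool_pos: [0.5693, -0.1572, 0.2193]
orientation: [-180.0, 0.0, -2.4]
force: [-0.1, -0.4, -0.1]
opening: 0.0191
gripper_force: 30.0
```

```bash
cat > tilt.py <<'E'
from h import *
import sys
o=ctrl.get_obs(); T=np.array(o["tool_pos"]); print(T,o["orientation"])
im,d,i=snap("scene"); np.savez(sys.argv[1]+".npz",im=im,d=d)
K=i["camera_matrix"]; yaw=np.radians(o["orientation"][2]); g=np.array([np.cos(yaw),np.sin(yaw),0]); n=np.array([-g[1],g[0],0])
C=cloud(i,d)-T; X=C@g; Y=C@n; Z=C[...,2]
m=(X>.012)&(X<.06)&(abs(Y)<.014)&(Z>-.04)&(Z<.06)
P=np.c_[X[m],Y[m],Z[m]]; print(len(P))
v,u=np.nonzero(m); a,b=int(v.mean()),int(u.mean())
cv2.imwrite(f"pics/{sys.argv[1]}.png",cv2.resize(im[a-45:a+45,b-60:b+60],None,fx=6,fy=6,interpolation=2))
print("centre px",b,a)
for lo in np.arange(.012,.06,.004):
    s=(P[:,0]>=lo)&(P[:,0]<lo+.004)
    if s.sum()>3: print("%.3f n%d Zmed %.4f max %.4f min %.4f Y %.4f..%.4f"%(lo,s.sum(),np.median(P[s,2]),P[s,2].max(),P[s,2].min(),P[s,1].min(),P[s,1].max()))
k=np.ones(len(P),bool)
for t in(.02,.008,.004,.003,.002,.002):
    A=np.c_[P[:,:2],np.ones(len(P))]; co=np.linalg.lstsq(A[k],P[k,2],rcond=None)[0]; k=abs(P[:,2]-A@co)<t
print("plate top: tilt x",np.arctan(co[0]),"tilt y",np.arctan(co[1]),"z0",co[2],k.sum(),P[k,0].min(),P[k,0].max())
E
python3 tilt.py s5
```

```text
[ 0.56925405 -0.15724887  0.21926403] [-1.79992250e+02  1.69110651e-02 -2.39350794e+00]
317
centre px 227 167
0.012 n41 Zmed 0.0186 max 0.0448 min -0.0035 Y -0.0134..0.0138
0.016 n35 Zmed 0.0197 max 0.0219 min -0.0044 Y -0.0095..0.0093
0.020 n34 Zmed 0.0204 max 0.0238 min -0.0024 Y -0.0101..0.0091
0.024 n32 Zmed 0.0206 max 0.0230 min -0.0030 Y -0.0090..0.0093
0.028 n41 Zmed 0.0215 max 0.0244 min -0.0025 Y -0.0101..0.0100
0.032 n62 Zmed 0.0076 max 0.0241 min -0.0007 Y -0.0092..0.0098
0.036 n32 Zmed 0.0233 max 0.0249 min 0.0192 Y -0.0126..0.0098
0.040 n40 Zmed 0.0221 max 0.0251 min 0.0186 Y -0.0134..0.0092
plate top: tilt x 0.12886811012569882 tilt y -0.05436515672613901 z0 0.01787844821370864 183 0.012274006458899806 0.04263786100684082
```

View pics/s5.png

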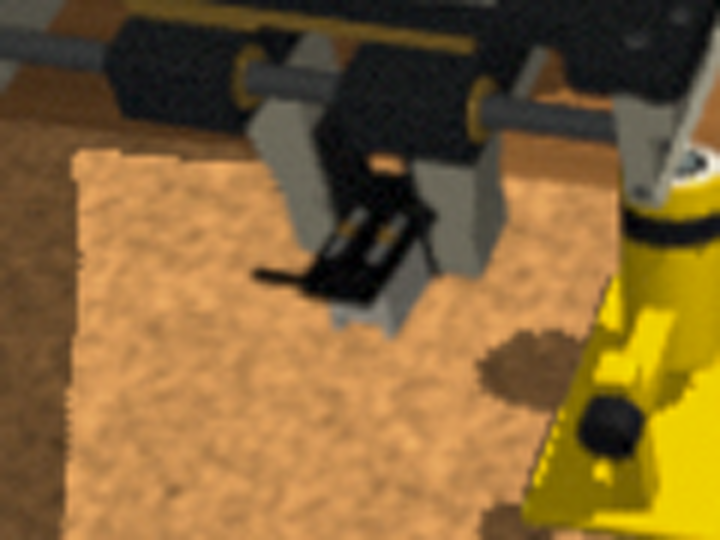

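Tilt is about 0.16 rad so far (plate at (370,240), nose up): it turns in the grip as hoped, but needs more. Back to the rim to press further.

>>> step_arm(
  moves=[
    [[-1,4,0,0,1.5],[-1.4,4,0,0,1.5],[-1.4,4,0,-0.03,1.5],[-1.4,4,0,-0.03,1.5],[-1.4,4,0,-0.03,1.5],[-1.4,4,0,-0.03,1.5],[-1.4,4,0,-0.03,1.5],[-1.4,4,0,-0.03,1.5],[-1.6,4,0,-0.03,1.5],[-1.6,3.1,0,-0.01,1.5]],
  ],
)

```text
clock: 14.3
tool_pos: [0.4279, 0.2363, 0.2199]
orientation: [-179.9, -0.0, -14.9]
force: [0.7, -0.0, -0.5]
opening: 0.0192
gripper_force: 30.0
```

>>> step_arm(
  moves=[
    [[0,0,-4,0,1.5],[0,0,-4,0,1.5],[0,0,-4,0,1.5],[0,0,-3,0,1.5],[0,0,-1.5,0,1.5],[0,0,0,0,1.5],[0,0,0,0,1.5]],
  ],
)

```text
clock: 15.0
tool_pos: [0.4293, 0.2342, 0.055]
orientation: [-180.0, -0.0, -14.9]
force: [0.9, -0.0, -0.2]
opening: 0.0195
gripper_force: 30.0
```

>>> step_arm(
  moves=[
    [[0,0,-0.5,0,1.5],[0,0,-0.5,0,1.5],[0,0,-0.2,0,1.5],[0,0,-0.2,0,1.5],[0,0,-0.2,0,1.5],[0,0,-0.2,0,1.5],[0,0,-0.2,0,1.5],[0,0,-0.1,0,1.5],[0,0,0,0,1.5],[0,0,0,0,1.5]],
  ],
)

```text
clock: 16.0
tool_pos: [0.429, 0.2336, 0.034]
orientation: [-180.0, 0.0, -15.0]
force: [-7.4, 1.9, 10.6]
opening: 0.0193
gripper_force: 30.0
```

>>> step_arm(
  moves=[
    [[0,0,2,0,1.5],[0,0,4,0,1.5],[0,0,4,0,1.5],[0,0,4,0,1.5],[0,0,0,0,1.5],[0,0,0,0,1.5]],
  ],
)

```text
clock: 16.6
tool_pos: [0.4297, 0.2337, 0.1744]
orientation: [-179.8, -0.0, -15.0]
force: [0.2, -0.7, -1.2]
opening: 0.0197
gripper_force: 30.0
```

```bash
python3 tilt.py s6
```

```text
[0.42966578 0.23372502 0.17436156] [-1.79849223e+02 -4.98566668e-02 -1.50173987e+01]
191
centre px 473 151
0.012 n15 Zmed 0.0247 max 0.0559 min 0.0232 Y -0.0120..0.0134
0.016 n13 Zmed 0.0251 max 0.0272 min 0.0233 Y -0.0102..0.0085
0.020 n14 Zmed 0.0260 max 0.0273 min 0.0250 Y -0.0098..0.0089
0.024 n12 Zmed 0.0273 max 0.0286 min 0.0135 Y -0.0103..0.0093
0.028 n49 Zmed 0.0158 max 0.0300 min 0.0052 Y -0.0089..0.0097
0.032 n42 Zmed 0.0138 max 0.0308 min 0.0045 Y -0.0130..0.0086
0.036 n43 Zmed 0.0286 max 0.0315 min 0.0246 Y -0.0125..0.0094
plate top: tilt x 0.20736548712972172 tilt y 0.02803577172687764 z0 0.02163531608633314 107 0.013417254374741358 0.04107242374181968
```

>>> step_arm(
  moves=[
    [[0.43,-0.12,-3,0,1.5],[0,0,-4,0,1.5],[0,0,-3.5,0,1.5],[0,0,-2,0,1.5],[0,0,-0.8,0,1.5],[0,0,0,0,1.5],[0,0,-0.4,0,1.5],[0,0,0,0,1.5]],
  ],
)

```text
clock: 17.45
tool_pos: [0.4342, 0.2327, 0.0371]
orientation: [-179.9, -0.0, -15.0]
force: [0.1, -0.9, 0.8]
opening: 0.0197
gripper_force: 30.0
```

>>> step_arm(
  moves=[
    [[-0.1,0.03,-0.12,0,1.5],[-0.1,0.03,-0.12,0,1.5],[-0.1,0.03,-0.12,0,1.5],[-0.1,0.03,-0.12,0,1.5],[-0.1,0.03,-0.12,0,1.5],[-0.1,0.03,-0.12,0,1.5],[0,0,0,0,1.5]],
  ],
)

```text
clock: 18.15
tool_pos: [0.4286, 0.2352, 0.0306]
orientation: [-179.8, -0.1, -15.0]
force: [-1.3, 1.4, 7.5]
opening: 0.0198
gripper_force: 30.0
```

>>> step_arm(
  moves=[
    [[0,0,2,0,1.5],[0,0,4,0,1.5],[0,0,4,0,1.5],[0,0,4,0,1.5],[0,0,0,0,1.5],[0,0,0,0,1.5]],
  ],
)

```text
clock: 18.75
tool_pos: [0.4278, 0.2344, 0.1704]
orientation: [-179.8, -0.1, -15.0]
force: [-0.9, -1.0, -1.9]
opening: 0.019
gripper_force: 30.0
```

```bash
python3 tilt.py s7
```

```text
[0.42778847 0.23441577 0.17044767] [-1.79817653e+02 -5.51816650e-02 -1.50097634e+01]
187
centre px 473 151
0.012 n14 Zmed 0.0271 max 0.0557 min 0.0249 Y -0.0139..0.0137
0.016 n13 Zmed 0.0278 max 0.0296 min 0.0256 Y -0.0104..0.0085
0.020 n10 Zmed 0.0289 max 0.0305 min 0.0111 Y -0.0099..0.0068
0.024 n10 Zmed 0.0306 max 0.0319 min 0.0295 Y -0.0084..0.0092
0.028 n46 Zmed 0.0211 max 0.0335 min 0.0083 Y -0.0105..0.0080
0.032 n55 Zmed 0.0161 max 0.0352 min 0.0083 Y -0.0137..0.0099
0.036 n39 Zmed 0.0324 max 0.0354 min 0.0156 Y -0.0132..0.0094
plate top: tilt x 0.24145864854192808 tilt y -0.0031269871356014896 z0 0.023646147606916953 84 0.012134774382485712 0.03915979422183235
```

```bash
cat > fit.py <<'E'
from h import *
def fit(name,T,yawd,info,hi=.034):
    z=np.load(name+".npz"); yaw=np.radians(yawd); g=np.array([np.cos(yaw),np.sin(yaw),0]); n=np.array([-g[1],g[0],0])
    C=cloud(info,z["d"])-T; X=C@g;Y=C@n;Z=C[...,2]
    m=(X>.013)&(X<hi)&(abs(Y)<.0095)&(Z>.012)&(Z<.045)
    P=np.c_[X[m],Y[m],Z[m]]; best=0; rng=np.random.default_rng(0)
    for _ in range(3000):
        a=P[rng.choice(len(P),3,False)]; nn=np.cross(a[1]-a[0],a[2]-a[0]); L=np.linalg.norm(nn)
        if L<2e-5: continue
        nn/=L; nn*=np.sign(nn[2])
        if nn[2]<.85 or abs(nn[1])>.15: continue
        k=abs((P-a[0])@nn)<.0012
        if k.sum()>best: best=k.sum();K=k
    q=P[K]; co=np.linalg.lstsq(np.c_[q[:,:2],np.ones(len(q))],q[:,2],rcond=None)[0]
    print(name,len(P),best,"tiltx %.3f tilty %.3f z0 %.4f"%(np.arctan(co[0]),np.arctan(co[1]),co[2]),"resid",(q[:,2]-np.c_[q[:,:2],np.ones(len(q))]@co).std())
    return co
if __name__=="__main__":
    i=viewer.camera_info("scene")
    fit("s5",np.array([.56925,-.15725,.21926]),-2.4,i)
    fit("s6",np.array([.42967,.23373,.17436]),-15,i)
    fit("s7",np.array([.42779,.23442,.17045]),-15,i)
    z=np.load("s7.npz")["im"]; cv2.imwrite("pics/s7.png",cv2.resize(z[110:200,405:545],None,fx=5,fy=5,interpolation=2))
E
python3 fit.py
```

```text
s5 126 98 tiltx 0.165 tilty -0.050 z0 0.0171 resid 0.0006192806266080453
s6 99 60 tiltx 0.290 tilty 0.004 z0 0.0197 resid 0.0006000781377883369
s7 105 48 tiltx 0.362 tilty -0.028 z0 0.0211 resid 0.0005425208419303437
```

Robust fit: tilt 0.165 → 0.29 → 0.36 rad. Now to the camera, stopping 4 cm above the final pose to measure.

>>> step_arm(
  moves=[
    [[1.4,-3,1,0,1.5],[1.6,-4,0.6,0.03,1.5],[1.6,-4,0,0.03,1.5],[1.6,-4,0,0.03,1.5],[1.6,-4,0,0.03,1.5],[1.6,-4,0,0.03,1.5],[1.6,-4,0,0.03,1.5],[1.6,-4,0,0.03,1.5],[1.6,-4,0,0.01,1.5],[1.4,-4,0,0,1.5]],
  ],
)

```text
clock: 19.8
tool_pos: [0.5834, -0.1577, 0.1832]
orientation: [-180.0, 0.2, -2.4]
force: [1.2, 1.1, 0.3]
opening: 0.0194
gripper_force: 30.0
```

>>> step_arm(
  moves=[
    [[0.2,-0.1,0,0,1.5],[0,0,0,0,1.5],[0,0,0,0,1.5],[0,0,0,0,1.5]],
  ],
)

```text
clock: 20.2
tool_pos: [0.5852, -0.156, 0.1849]
orientation: [-180.0, 0.0, -2.3]
force: [-0.2, -0.1, -0.2]
opening: 0.0198
gripper_force: 30.0
```

```bash
python3 tilt.py s8 && python3 - <<'E'
from h import *
from fit import fit
o=ctrl.get_obs(); T=np.array(o["tool_pos"]); i=viewer.camera_info("scene")
co=fit("s8",T,o["orientation"][2],i,.036)
z=np.load("s8.npz"); yaw=np.radians(o["orientation"][2]); g=np.array([np.cos(yaw),np.sin(yaw),0]); n=np.array([-g[1],g[0],0])
C=cloud(i,z["d"])-T; X=C@g;Y=C@n;Z=C[...,2]
r=Z-(co[0]*X+co[1]*Y+co[2])
m=(abs(r)<.0025)&(X>.013)&(X<.07)&(abs(Y)<.009); print("nose top edge X",np.sort(X[m])[-12:].round(4), "Y",np.percentile(Y[m],[1,99]))
f=(abs(Y)<.008)&(X>.02)&(X<.05)&(r<-.008)&(r>-.03); print("front face: X,Z min pts",f.sum(),np.c_[X[f],Z[f],r[f]][np.argsort(r[f])[:8]].round(4))
E
```

```text
[ 0.58523225 -0.15600346  0.18487253] [-1.79992822e+02  4.39288658e-02 -2.32388074e+00]
289
centre px 228 187
0.012 n31 Zmed 0.0219 max 0.0467 min 0.0005 Y -0.0121..0.0137
0.016 n30 Zmed 0.0261 max 0.0287 min 0.0005 Y -0.0095..0.0097
0.020 n30 Zmed 0.0265 max 0.0294 min 0.0027 Y -0.0108..0.0098
0.024 n34 Zmed 0.0288 max 0.0310 min 0.0045 Y -0.0094..0.0099
0.028 n43 Zmed 0.0235 max 0.0323 min 0.0049 Y -0.0101..0.0096
0.032 n74 Zmed 0.0161 max 0.0340 min 0.0070 Y -0.0134..0.0095
0.036 n46 Zmed 0.0318 max 0.0348 min 0.0086 Y -0.0131..0.0091
plate top: tilt x 0.18794287423456488 tilt y -0.36253160211577545 z0 0.022292586671341152 73 0.012363303059129081 0.04037959751201894
s8 173 88 tiltx 0.378 tilty -0.037 z0 0.0189 resid 0.0006054557091092595
nose top edge X [0.0369 0.037  0.0371 0.0375 0.0376 0.0376 0.0378 0.0381 0.0382 0.0387
 0.039  0.0395] Y [-0.0088962   0.00895908]
front face: X,Z min pts 82 [[ 0.0302  0.0046 -0.0266]
 [ 0.0346  0.0074 -0.0255]
 [ 0.0352  0.0077 -0.0254]
 [ 0.0321  0.0067 -0.0253]
 [ 0.027   0.0042 -0.0252]
 [ 0.021   0.0024 -0.0245]
 [ 0.0313  0.0068 -0.0243]
 [ 0.0346  0.0082 -0.0242]]
```

View pics/s8.png

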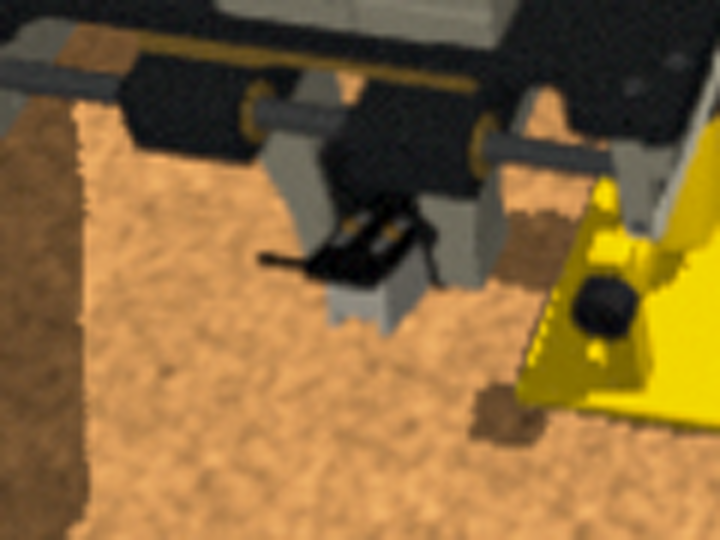

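The nose-up tilt is about 0.37 rad (plate (370,250), cartridge front (360,310)); stylus is ≈31.5 mm ahead of and 6 mm above the TCP. Go to the focus.

>>> step_arm(
  moves=[
    [[0.2,-0.05,-1,0,1.5],[0.2,-0.05,-1,0,1.5],[0,0,-1,0,1.5],[0,0,-0.6,0,1.5],[0,0,-0.4,0,1.5],[0,0,0,0,1.5],[0,0,0,0,1.5],[0,0,0,0,1.5]],
  ],
)

```text
clock: 21.05
tool_pos: [0.59, -0.1581, 0.1457]
orientation: [-180.0, -0.0, -2.4]
force: [-1.1, -1.0, -0.0]
opening: 0.0194
gripper_force: 30.0
```

```bash
python3 - <<'E'
from h import *
from fit import fit
o=ctrl.get_obs(); T=np.array(o["tool_pos"]); print(T,o["force"],o["gripper_force"],o["opening"])
im,d,i=snap("scene"); np.savez("s9.npz",im=im,d=d)
co=fit("s9",T,o["orientation"][2],i,.036)
yaw=np.radians(o["orientation"][2]); g=np.array([np.cos(yaw),np.sin(yaw),0]); n=np.array([-g[1],g[0],0])
C=cloud(i,d)-T; X=C@g;Y=C@n;Z=C[...,2]; r=Z-(co[0]*X+co[1]*Y+co[2])
m=(abs(r)<.0025)&(X>.013)&(X<.07)&(abs(Y)<.009); e=np.sort(X[m])[-4]; t=np.arctan(co[0])
N=np.array([e,co[2]+co[0]*e]); s=N+[-16e-3*np.cos(t)+24e-3*np.sin(t),-16e-3*np.sin(t)-24e-3*np.cos(t)]
S=T+g*s[0]+[0,0,s[1]]; print("nose",N,"stylus rel",s,"world",S,"focus err mm",(S-[.6208,-.1583,.1514])*1e3)
# lens again in this view and flap
print("lens view px colour",im[243,234])
F=cloud(i,d); q=F[120:260,400:500].reshape(-1,3); print("flap top z",np.percentile(q[:,2],99.5))
E
```

```text
[ 0.58998662 -0.15809403  0.14571322] [-1.11837825 -0.95536884 -0.01492328] 29.999392926692963 0.01943792587932471
s9 161 87 tiltx 0.404 tilty -0.024 z0 0.0183 resid 0.0006035806529677355
nose [0.03844977 0.03475554] stylus rel [0.03316201 0.00639995] world [ 0.6231196  -0.15948132  0.15211317] focus err mm [ 2.3196006  -1.18131762  0.71316809]
lens view px colour [128 135 123]
flap top z 0.20128464797581525
```

>>> step_arm(
  moves=[
    [[-0.1,0.1,0,0,1.5],[0,0,0,0,1.5],[0,0,0,0,1.5],[0,0,0,0,1.5],[0,0,0,0,1.5],[0,0,0,0,1.5]],
  ],
)

```text
clock: 21.7
tool_pos: [0.5887, -0.157, 0.1452]
orientation: [180.0, 0.0, -2.4]
force: [-0.1, -0.7, -0.7]
opening: 0.0197
gripper_force: 30.0
```

```bash
python3 -c "
from plant import *
o=ctrl.get_obs();print(o['tool_pos'],o['qvel'],o['gripper_force']);print(close_job())"
```

```text
[ 0.58871001 -0.15704143  0.14523682] [-0.04200893 -0.07032546 -0.02761517 -0.00906262  0.01984972  0.07075005] 29.9994358420372
the job is handed in; nothing more can be done
None
```

I handed the job in at about 21.7 s, no verdict returned: the flap stands open and the headshell is still gripped, nose towards the clamp post, tilted about 0.37–0.40 rad against the lens's 0.35, with the stylus about 2 mm from the focus by my measurements.

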